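# Find an unmarked pin's size in a hole gauge

### The arm

A 6-joint arm with a two-finger parallel gripper is mounted at the origin on a cart in front of the work surface, level with it; the furniture and walls round the work are solid. World frame = base frame: x ahead of the robot, y to its left, z up, the work surface at z = 0. Lengths are in m, angles in degrees, forces in N, time in s.
With the tool pointing down it reaches from about 0.3 to 0.75 m from the base axis. Payload 8.5 kg.
Tool frame: the origin (TCP) lies on the centre line of the jaws, within the pads' length; the fingertips stand 25 mm ahead of it and the grasp point (between the pads) lies 6 mm ahead of it; z points along the fingers, y is the line along which they close (so a half turn about z gives the same grasp; the last joint's range is limited). The gripper opens to 85 mm and grips with 20 to 120 N. Pads are 22 mm wide; open, the fingers measure 114 mm over their backs; the gripper's body (76 mm by 85 mm) begins 54 mm behind the grasp point. The pads swing forward as they close: fully open they stand 13 mm farther back than shut.
Start: joints at [-77.424, 21.807, 74.336, -0, 83.858, -12.336], TCP at [0.232, -0.499, 0.256] pointing down, gripper open.
Joint ranges: [-178.18, 178.18], [-50.72, 133.34], [12.68, 142.11], [-81.47, 261.47], [9.98, 163.14], [-165.26, 165.26]. Speed limits (degrees/s): [136.94, 136.94, 180, 180, 180, 180].

### API

Orientations are given as a 3x3 rotation matrix whose columns are the frame's x, y, z axes.
In Python, from rig import telemetry, optics, env gives the robot as it stands.
- The arm moves only by the tool send_rows, never from a script. Its argument "deltas" is a list that holds one entry, the list of rows, each a list of 7 numbers: the shift along the tool's x, y, z in m, then the turn, a rotation vector about the tool's x, y, z in rad, then the opening, from -1 (shut) to 1 (fully open), so that 0 is half open. In form: [[[x, y, z, ax, ay, az, grip], ...]]. A call has 1 to 12 rows; each row shifts and turns the commanded pose from where the row before left it, along the tool's axes as they then stand; what a row does not reach is not made up. A row lasts 1/8 s, in which the tool goes at most 62.5 mm and 10.7 degrees, less where a joint would pass 70% of its speed; a pose out of reach is approached as far as the arm can. A call is refused whole if a number of a shift passes 0.0625 or a number of a turn 0.188, either way. A call with a gripper value outside its range is refused whole. The fingers move at their own pace and stop on an object; "squeeze" is the grip in N (left out, the last holds). Time passes only in rows, so rows that do not move let the fingers close. It gives the time, the measured TCP pose, the force, the opening and the grip force at its end, in the units of the state.
- telemetry.observe(): the state, without advancing time (a new reading comes with each control period).
- optics.get_image(name): name is "scene" or "top" or "wrist"; returns a dict with "image" (384x512x3 uint8, red, green, blue), "range_z" (384x512 float32, m along the optical axis (not along the pixel's ray), 0 where there is no reading), "K" (3x3 intrinsics, pixels), "rvec" (rotation vector, rad) and "tvec" (3), from world to camera coordinates, as OpenCV has them; the wrist camera has in their place "hand_eye" (4x4, takes a point from camera to tool coordinates, whose origin is the TCP and whose axes are the flange's). Camera axes: x right, y down, z forward; pixel columns grow to the right and rows downward; lengths in m; the calibration is good to about 2 mm. A picture is of the moment at which its call begins: read the wrist's pose just before it.
- env.close_job(): hands the job in; it is judged then, once.
The state is a dict: "time_s": time; "q": joint angles; "qvel": joint speeds; "joint_efforts": joint torques, N m; "position": TCP position; "tool_rot": TCP orientation; "ft_force": force on the tool from outside, world axes, zero at the start; "wrist_torque": the same for the moment, N m; "grip_width": finger opening in m; "gripper_force": force on a finger pad.
Only numpy, scipy, OpenCV 4.12 (cv2) and the standard library are available. Lean on these libraries where they do the work, as an engineer would, in place of code of your own. Each camera call takes 0.05 s, during which the arm holds its last target. There are 200 camera calls.

### The job

Find the size of the unmarked headed pin that hangs in the rack's socket apart from the other two: working up from the gauge's smallest hole, press its foot gently on each hole in turn, feeling about a little since the plate sits loosely, until you reach the first hole that lets it through. Push it down there against the stiff plunger until its collar lies flush on the plate and leave it standing in that hole. Push down no other plunger, never force the pin, and leave the other two pins where they hang.

Things in the scene. Friction and masses are not known exactly. Their poses are not given: they have to be found in the camera images.
- gauge: hole gauge, fixed: a grey bridge 186 mm long (y), 60 mm deep (x); origin at its underside's centre on the worktop. On top lies a steel plate 150 x 46 x 10 mm, upper face 90 mm above the worktop, with four through holes in a row along the gauge's y axis (x = 0), smallest at the +y end. The plate sits loosely between end stops: all holes together lie up to 4 mm off nominal along y; shifting it takes about 25 N
- pin_rack: wooden pin rack, fixed, 160 mm long (x), 52 mm deep (y), top 56 mm above the worktop; origin at the centre of its underside. Three 17.5 mm sockets in a row along its x axis, at x = -50 mm (the one apart, nearer the robot), +15 mm and +57 mm. A pin hangs in each with its collar on the rack's top
- apart_socket (a point): centre of the mouth of the rack's socket that is apart from the other two (rack x = -50 mm), on the rack's top; the pin to be gauged starts here
- hole_1 (a point): nominal place of hole 1, the smallest, 8 mm across, at the plate's upper face (gauge y = +60 mm); the true centre is up to 4 mm off along the gauge's y axis, the same for all holes. A shank 1 mm thinner goes through until the collar lies on the plate (foot 40 mm below its top); a thicker one stops with its foot at most 1 mm in
- hole_2 (a point): nominal place of hole 2, the second, 11 mm across, at the plate's upper face (gauge y = +20 mm); the true centre is up to 4 mm off along the gauge's y axis, the same for all holes. A shank 1 mm thinner goes through until the collar lies on the plate (foot 40 mm below its top); a thicker one stops with its foot at most 1 mm in
- hole_3 (a point): nominal place of hole 3, the third, 14 mm across, at the plate's upper face (gauge y = -20 mm); the true centre is up to 4 mm off along the gauge's y axis, the same for all holes. A shank 1 mm thinner goes through until the collar lies on the plate (foot 40 mm below its top); a thicker one stops with its foot at most 1 mm in
- hole_4 (a point): nominal place of hole 4, the largest, 17 mm across, at the plate's upper face (gauge y = -60 mm); the true centre is up to 4 mm off along the gauge's y axis, the same for all holes. A shank 1 mm thinner goes through until the collar lies on the plate (foot 40 mm below its top); a thicker one stops with its foot at most 1 mm in
- pin_p_knob (a point): centre of the knob of pin P, an upright steel pin of 55 to 90 g. From the bottom: shank 40 mm long with a 1 mm chamfer at its foot, collar 26 mm across and 5 mm thick, dark square knob 20 x 20 mm and 36 mm tall to hold, sides square to the rack. Pins P, Q and R are alike but for the shank: 10, 13 or 16 mm across, not known which is which. z axis up along the pin
- pin_p: the whole pin P; origin at the centre of its foot, 63 mm below the knob centre
- pin_q_knob (a point): centre of the knob of pin Q, an upright steel pin of 55 to 90 g. From the bottom: shank 40 mm long with a 1 mm chamfer at its foot, collar 26 mm across and 5 mm thick, dark square knob 20 x 20 mm and 36 mm tall to hold, sides square to the rack. Pins P, Q and R are alike but for the shank: 10, 13 or 16 mm across, not known which is which. z axis up along the pin
- pin_q: the whole pin Q; origin at the centre of its foot, 63 mm below the knob centre
- pin_r_knob (a point): centre of the knob of pin R, an upright steel pin of 55 to 90 g. From the bottom: shank 40 mm long with a 1 mm chamfer at its foot, collar 26 mm across and 5 mm thick, dark square knob 20 x 20 mm and 36 mm tall to hold, sides square to the rack. Pins P, Q and R are alike but for the shank: 10, 13 or 16 mm across, not known which is which. z axis up along the pin
- pin_r: the whole pin R; origin at the centre of its foot, 63 mm below the knob centre
- witness_1 (a joint): travel (m) of the brass witness plunger under hole 1: 0 = up, its 7 mm button 18 mm below the plate's top; grows as it is pushed down, 0.022 when a pin is fully home. It drags with about 4 N and stays where it is pushed
- witness_2 (a joint): travel (m) of the brass witness plunger under hole 2: 0 = up, its 7 mm button 18 mm below the plate's top; grows as it is pushed down, 0.022 when a pin is fully home. It drags with about 4 N and stays where it is pushed
- witness_3 (a joint): travel (m) of the brass witness plunger under hole 3: 0 = up, its 7 mm button 18 mm below the plate's top; grows as it is pushed down, 0.022 when a pin is fully home. It drags with about 4 N and stays where it is pushed
- witness_4 (a joint): travel (m) of the brass witness plunger under hole 4: 0 = up, its 7 mm button 18 mm below the plate's top; grows as it is pushed down, 0.022 when a pin is fully home. It drags with about 4 N and stays where it is pushed
Not all that is in view belongs to the job. What is shaped like the pin_p but blue is not meant. Leave any yellow look-alike of the pin_r alone.

How it is judged:
By the outcome, as a careful person would: the job done as asked, in the order asked, and still so for the second after the job is handed in, with the robot touching nothing.
It also fails if it takes over 72 s, if anything falls off the work surface, if the arm or the gripper's body presses on something with over 40 N, if the wrist force passes 120 N, or if a joint passes its speed limit or range.

## Working session

There is one attempt and no reset: what is moved stays moved. The work goes in short steps, Python scripts to look and compute and a tool call to move; the robot and the scene stay as the last step left them, time stands still between calls to the robot, and variables do not carry over. Pictures are saved under pics/ and viewed, at most 10 in all, crops included, and the job is handed in when it is done.

Besides the shell and the picture viewer there is one more tool, called after ">>>" as name(argument=value, ...), one argument or row to a line, values as JSON. send_rows: Moves the arm, as the interface text tells. Its arguments: {"type":"object","properties":{"deltas":{"type":"array"},"squeeze":{"type":"number"}},"required":["deltas"]}

```bash
mkdir -p pics
python3 - <<'E'
from rig import telemetry, optics, env
import cv2,numpy as np
for n in("scene","top"):
    d=optics.get_image(n); cv2.imwrite(f"pics/{n}0.png",cv2.resize(d["image"][:,:,::-1],(800,600),interpolation=cv2.INTER_CUBIC)); np.savez(f"{n}.npz",**d)
s=telemetry.observe();print(s["time_s"],s["position"],s["tool_rot"],s["grip_width"],s["ft_force"])
E
```

```text
0.1 [ 0.23162681 -0.49860091  0.25579319] [[ 9.06944467e-01  4.21250100e-01 -2.94422897e-04]
 [ 4.21250122e-01 -9.06943639e-01  1.25304349e-03]
 [ 2.60819721e-04 -1.26046654e-03 -9.99999172e-01]] 0.08525227124829576 [0.3754516  0.10257324 0.40421246]
```

View pics/scene0.png

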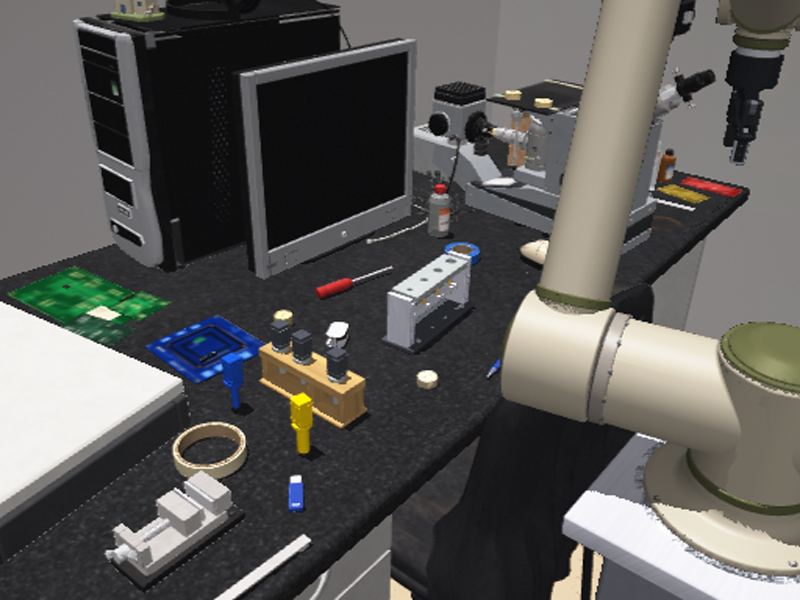

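View pics/top0.png

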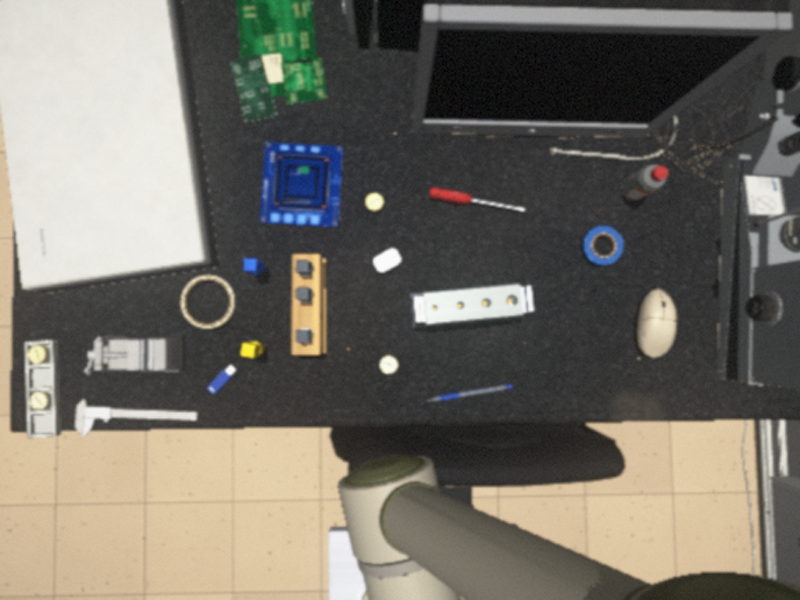

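The scene shows three dark-knobbed pins in the wooden rack. In the top view they are at (304,267), (304,295) and (304,337). The blue look-alike at (252,265) and the yellow one at (251,350) stand on the table and are not meant. The pin meant is the one at (304,337), apart from the others and nearer the robot. The gauge holes run from (435,307), the smallest, to (511,300). I'll confirm this in one enlarged crop.

```bash
cat > h.py <<'E'
import numpy as np,cv2
def world(d,u,v,z=None):
    "pixel -> world; at height z if given, else from range"
    R=cv2.Rodrigues(d["rvec"])[0];t=np.ravel(d["tvec"]);K=d["K"]
    ray=np.linalg.inv(K)@[u,v,1];c=-R.T@t;r=R.T@ray
    s=d["range_z"][int(round(v)),int(round(u))] if z is None else (z-c[2])/r[2]
    return c+s*r
E
python3 - <<'E'
import numpy as np,cv2
from h import *
d=np.load("top.npz")
im=d["image"][150:240,180:345,::-1]
cv2.imwrite("pics/crop1.png",cv2.resize(im,None,fx=4.8,fy=4.8,interpolation=cv2.INTER_CUBIC))
for u,v in[(304,337),(304,267),(435,307),(511,300),(473,322)]:print(world(d,u*.64,v*.64))
E
```

```text
[0.47401275 0.18309828 0.09779143]
[0.58064035 0.18233125 0.09863013]
[ 0.51826025 -0.02100712  0.04485674]
[ 0.52783653 -0.14447843  0.04525728]
[ 0.49315018 -0.08760921  0.00764688]
```

View pics/crop1.png

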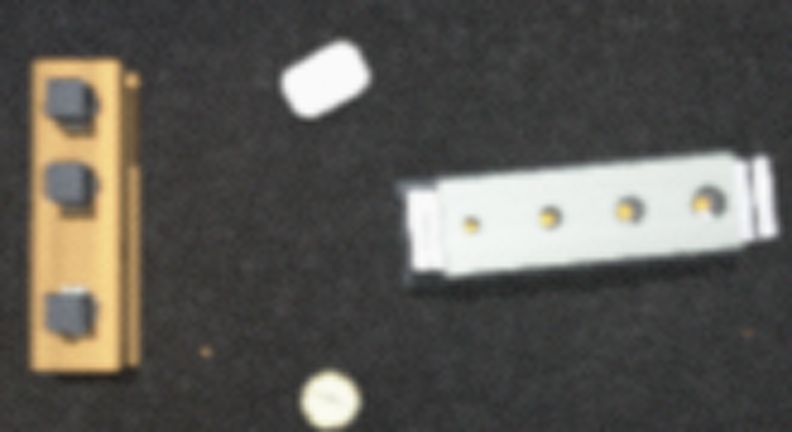

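The crop confirms it: the apart pin's knob is at about (66,312). The gauge holes are at (471,225), (549,217), (629,209) and (710,203), growing to the right.

Run:
```python
import numpy as np
from h import *
d=np.load("top.npz")
f=lambda x,y,z:world(d,180+(x+.5)/4.8-.5,150+(y+.5)/4.8-.5,z)
print("cam",-cv2.Rodrigues(d["rvec"])[0].T@np.ravel(d["tvec"]))
for p in[(30,60),(120,60),(122,372),(30,370)]:print("rack",f(*p,.056).round(4))
for p in[(63,312),(63,100)]:print("knob",f(*p,.097).round(4))
for p in[(471,225),(549,217),(629,209),(710,203)]:print("hole",f(*p,.09).round(4))
for p in[(437,178),(732,152),(745,250),(447,275)]:print("plate",f(*p,.09).round(4))
```

```text
cam [0.49198409 0.05199538 0.94701547]
rack [0.6075 0.2106 0.056 ]
rack [0.6069 0.1636 0.056 ]
rack [0.4444 0.1637 0.056 ]
rack [0.4462 0.2113 0.056 ]
knob [0.4766 0.1875 0.097 ]
knob [0.5819 0.1869 0.097 ]
hole [ 0.517  -0.0157  0.09  ]
hole [ 0.5204 -0.0549  0.09  ]
hole [ 0.5239 -0.0951  0.09  ]
hole [ 0.5263 -0.1359  0.09  ]
plate [0.5408 0.0009 0.09  ]
plate [ 0.5518 -0.1476  0.09  ]
plate [ 0.5025 -0.1528  0.09  ]
plate [ 0.4921 -0.0033  0.09  ]
```

>>> send_rows(
  deltas=[
    [[0,0,0,0,0,0.145,0],[0,0,0,0,0,0.145,0],[0,0,0,0,0,0.145,0],[0.018,-0.05,0,0,0,0,0],[0.018,-0.05,0,0,0,0,0],[0.018,-0.05,0,0,0,0,0],[0.018,-0.05,0,0,0,0,0],[0.018,-0.05,0,0,0,0,0],[0.018,-0.05,0,0,0,0,0],[0.018,-0.05,0,0,0,0,0],[0.018,-0.05,0,0,0,0,0],[0.018,-0.05,0,0,0,0,0]],
  ],
)

```text
time_s: 1.6
position: [0.394, -0.0471, 0.2563]
tool_rot: [[1.0, -0.0, -0.0], [-0.0, -1.0, -0.0], [-0.0, 0.0, -1.0]]
ft_force: [0.7, -0.1, -0.2]
grip_width: 0.0427
gripper_force: 0.0
```

>>> send_rows(
  deltas=[
    [[0.0166,-0.047,0.01,0,0,0,0],[0.0166,-0.047,0.01,0,0,0,0],[0.0166,-0.047,0.01,0,0,0,0],[0.0166,-0.047,0.01,0,0,0,0],[0.0166,-0.047,0.01,0,0,0,0],[0,0,0,0,0,0,0]],
  ],
)

```text
time_s: 2.35
position: [0.4767, 0.1885, 0.205]
tool_rot: [[1.0, 0.004, -0.002], [0.004, -1.0, 0.0], [-0.002, -0.0, -1.0]]
ft_force: [-0.1, 0.8, 0.1]
grip_width: 0.043
gripper_force: 0.0
```

```bash
cat >> h.py <<'E'
def wlook(name):
    from rig import telemetry,optics
    s=telemetry.observe();d=optics.get_image("wrist")
    T=np.eye(4);T[:3,:3]=s["tool_rot"];T[:3,3]=s["position"]
    M=np.linalg.inv(T@d["hand_eye"])
    d["rvec"]=cv2.Rodrigues(M[:3,:3])[0];d["tvec"]=M[:3,3]
    cv2.imwrite(f"pics/{name}.png",cv2.resize(d["image"][:,:,::-1],(800,600),interpolation=cv2.INTER_CUBIC))
    np.savez(name+".npz",**d);print(s["time_s"],s["position"]);return d
def wp(d,x,y,z): return world(d,(x+.5)*.64-.5,(y+.5)*.64-.5,z)
E
python3 -c "
from h import *
d=wlook('w1')
print(-cv2.Rodrigues(d['rvec'])[0].T@d['tvec'])"
```

```text
2.35 [0.47670843 0.18847966 0.20499662]
[0.54530001 0.18928692 0.32291601]
```

View pics/w1.png

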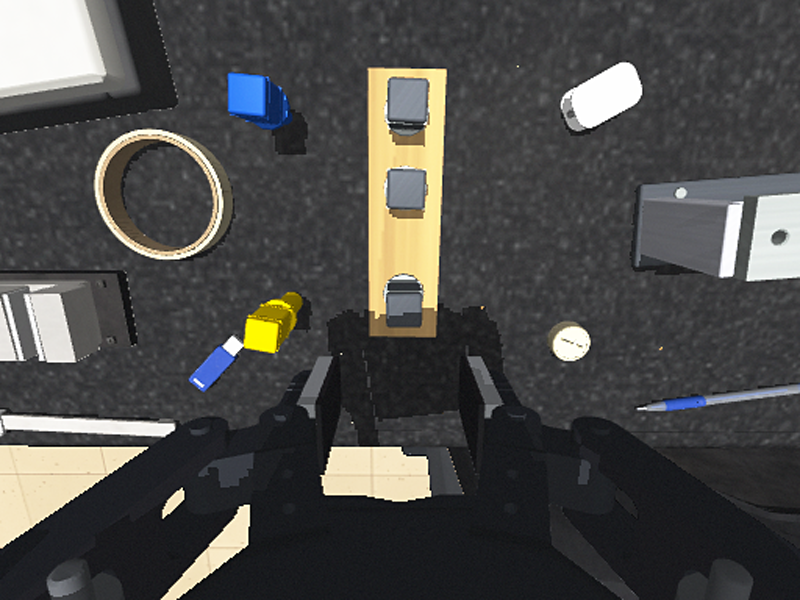

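The apart pin's knob top is at (404,310) in this view, with the jaws just short of it.

```bash
python3 -c "
from h import *
d=np.load('w1.npz')
print(wp(d,404,310,.097),wp(d,407,189,.097),wp(d,780,238,.09))
for p in[(368,68),(447,70),(437,337),(369,336)]:print(wp(d,*p,.056))
c=d['image'][170:225,215:300,::-1];cv2.imwrite('pics/c2.png',cv2.resize(c,None,fx=8,fy=8,interpolation=cv2.INTER_CUBIC))"
```

```text
[0.47725772 0.18659153 0.097     ] [0.54185906 0.18544991 0.097     ] [ 0.51665936 -0.01754793  0.09      ]
[0.60690927 0.20720344 0.056     ]
[0.60603429 0.16275777 0.056     ]
[0.44624395 0.16405902 0.056     ]
[0.44680389 0.2092368  0.056     ]
```

View pics/c2.png

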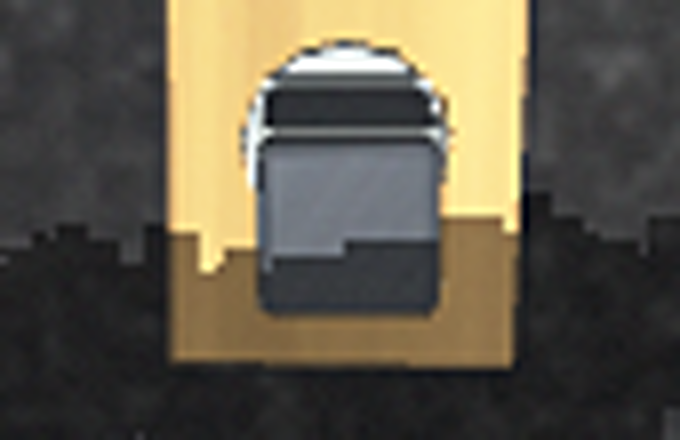

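The crop gives the knob top centre as (349,226), so the pin is at about (0.477, 0.187). I'll descend onto it.

>>> send_rows(
  deltas=[
    [[0.0005,0.0015,0.03,0,0,0,0],[0,0,0.03,0,0,0,0],[0,0,0.03,0,0,0,0],[0,0,0.014,0,0,0,0],[0,0,0.01,0,0,0,0],[0,0,0,0,0,0,0],[0,0,0,0,0,0,-0.4],[0,0,0,0,0,0,-0.8],[0,0,0,0,0,0,-1],[0,0,0,0,0,0,-1],[0,0,0,0,0,0,-1],[0,0,0,0,0,0,-1]],
  ],
  squeeze=60,
)

```text
time_s: 3.9
position: [0.4777, 0.185, 0.0932]
tool_rot: [[1.0, -0.0, 0.002], [-0.0, -1.0, 0.001], [0.002, -0.001, -1.0]]
ft_force: [-1.0, 1.1, 6.5]
grip_width: 0.019
gripper_force: 58.9
```

>>> send_rows(
  deltas=[
    [[0,0,-0.005,0,0,0,-1],[0,0,-0.02,0,0,0,-1],[0,0,-0.03,0,0,0,-1],[0,0,-0.03,0,0,0,-1],[0,0,-0.02,0,0,0,-1],[0,0,0,0,0,0,-1],[0,0,0,0,0,0,-1]],
  ],
)

```text
time_s: 4.78
position: [0.4768, 0.1845, 0.1964]
tool_rot: [[1.0, -0.0, -0.002], [-0.0, -1.0, -0.0], [-0.002, 0.0, -1.0]]
ft_force: [-0.5, 0.3, -0.7]
grip_width: 0.0191
gripper_force: 59.7
```

```bash
python3 -c "
from h import *
d=wlook('w2')
"
```

```text
4.775 [0.47683483 0.1844823  0.19643519]
```

View pics/w2.png

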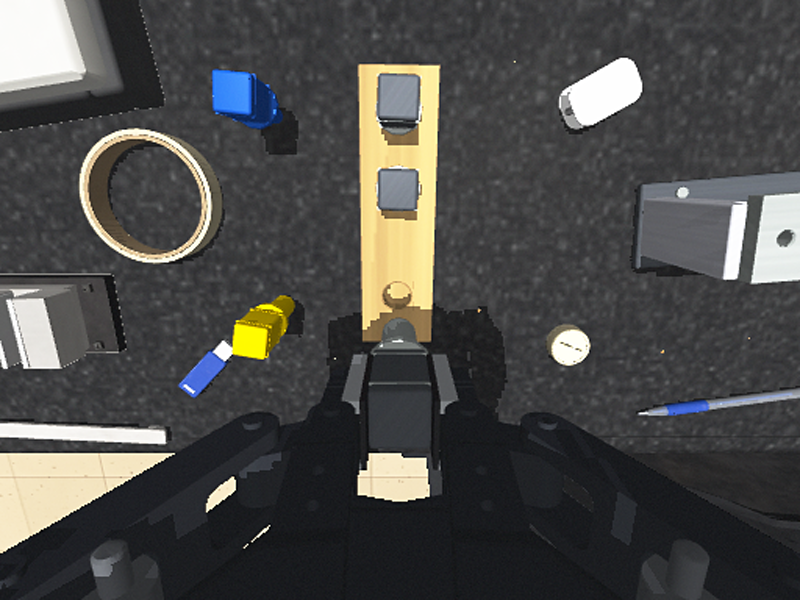

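The pin is held upright and lifted clear, its socket at (398,295) is empty, and the other two pins are untouched. Next I'll stop short of the gauge and look at all the holes.

>>> send_rows(
  deltas=[
    [[-0.003,0.02,0,0,0,0,-1],[-0.003,0.045,0,0,0,0,-1],[-0.003,0.05,0,0,0,0,-1],[-0.003,0.05,0,0,0,0,-1],[-0.003,0.05,0,0,0,0,-1],[-0.002,0.04,0,0,0,0,-1],[0,0,0,0,0,0,-1],[0,0,0,0,0,0,-1]],
  ],
)

```text
time_s: 5.82
position: [0.46, -0.07, 0.1967]
tool_rot: [[1.0, -0.0, -0.001], [-0.0, -1.0, 0.001], [-0.001, -0.001, -1.0]]
ft_force: [-0.3, 1.0, -1.3]
grip_width: 0.0195
gripper_force: 59.9
```

```bash
python3 -c "
from h import *
d=wlook('w3')
im=d['image'][80:300,130:450,::-1]
cv2.imwrite('pics/c3.png',cv2.resize(im,None,fx=2.5,fy=2.5,interpolation=cv2.INTER_CUBIC))
"
```

```text
5.825 [ 0.4599731  -0.06998218  0.19672108]
```

View pics/c3.png

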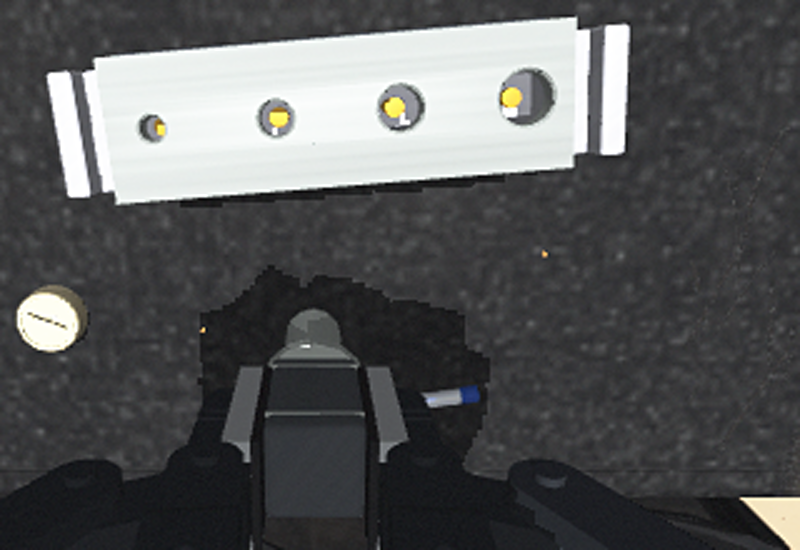

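Hole centres in the crop are (152,128), (276,118), (400,106) and (526,97). The shank foot spans about x 287 to 341, with its front edge at y≈309.

```bash
python3 -c "
from h import *
d=np.load('w3.npz')
f=lambda x,y,z:world(d,130+(x+.5)/2.5-.5,80+(y+.5)/2.5-.5,z)
H=np.array([f(*p,.09)[:2] for p in[(152,128),(276,118),(400,106),(526,97)]]);print(H)
print(np.diff(H,axis=0),np.degrees(np.arctan2(-(H[0]-H[3])[0],(H[0]-H[3])[1])),H.mean(0))
for p in[(287,340),(341,340),(314,309)]:print(f(*p,.1197))
for p in[(95,58),(577,17),(576,167),(117,204)]:print('pl',f(*p,.09))
for p in[(48,72),(605,25),(604,154),(92,195),(72,70),(92,67),(590,28),(605,25),(630,24),(626,154),(68,197)]:print('st',f(*p,.09))
"
```

```text
[[ 0.51741373 -0.01718807]
 [ 0.52050213 -0.05704353]
 [ 0.524182   -0.09655832]
 [ 0.52691013 -0.1364062 ]]
[[ 0.00308841 -0.03985546]
 [ 0.00367986 -0.03951479]
 [ 0.00272813 -0.03984788]] 4.554317701860012 [ 0.52225199 -0.07679903]
[ 0.45606868 -0.06098103  0.1197    ]
[ 0.45606095 -0.07736491  0.1197    ]
[ 0.46593583 -0.06918305  0.1197    ]
pl [ 0.53877857 -0.00076249  0.09      ]
pl [ 0.55062847 -0.15011642  0.09      ]
pl [ 0.50490741 -0.15451416  0.09      ]
pl [ 0.49289241 -0.0040081   0.09      ]
st [0.53461202 0.01437802 0.09      ]
st [ 0.54831083 -0.15898955  0.09      ]
st [ 0.5090753 -0.1631544  0.09     ]
st [0.49588045 0.00399752 0.09      ]
st [0.53520524 0.00677586 0.09      ]
st [5.36097715e-01 4.14364970e-04 9.00000000e-02]
st [ 0.54744551 -0.15445831  0.09      ]
st [ 0.54831083 -0.15898955  0.09      ]
st [ 0.54859308 -0.16666242  0.09      ]
st [ 0.50906991 -0.17028021  0.09      ]
st [0.49522505 0.01197532 0.09      ]
```

>>> send_rows(
  deltas=[
    [[0.02,-0.018,0,0,0,0,-1],[0.02,-0.018,0,0,0,0,-1],[0.0186,-0.016,0,0,0,0,-1],[0,0,0.01,0,0,0,-1],[0,0,0.01,0,0,0,-1],[0,0,0.004,0,0,0,-1],[0,0,0.002,0,0,0,-1],[0,0,0,0,0,0,-1]],
  ],
)

```text
time_s: 6.88
position: [0.5188, -0.0186, 0.1714]
tool_rot: [[1.0, -0.001, 0.0], [-0.001, -1.0, -0.0], [0.0, 0.0, -1.0]]
ft_force: [-0.8, 0.1, -1.2]
grip_width: 0.019
gripper_force: 59.9
```

```bash
python3 -c "
from h import *
d=wlook('w4')
im=d['image'][110:250,170:350,::-1]
cv2.imwrite('pics/c4.png',cv2.resize(im,None,fx=4,fy=4,interpolation=cv2.INTER_CUBIC))
"
```

```text
6.875 [ 0.51879631 -0.01864634  0.17139494]
```

View pics/c4.png

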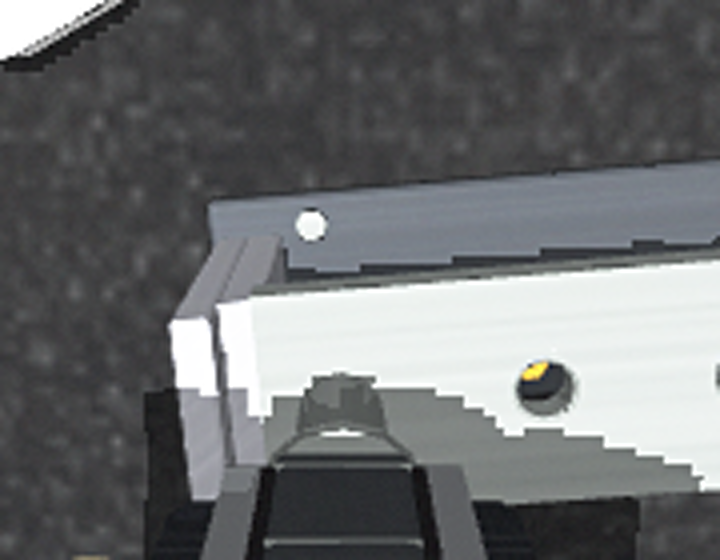

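```bash
python3 -c "
from h import *
d=np.load('w4.npz')
f=lambda x,y,z:world(d,170+(x+.5)/4-.5,110+(y+.5)/4-.5,z)
h2=f(546,388,.09)
print('h2',h2,'h1',h2+[-.00314,.0399,0])
for z in(.092,.0945):
  for p in[(302,405),(378,405),(340,373)]:print(f(*p,z))
"
```

```text
h2 [ 0.52075347 -0.05694724  0.09      ] h1 [ 0.51761347 -0.01704724  0.09      ]
[ 0.5180489  -0.01013129  0.092     ]
[ 0.51803418 -0.02464453  0.092     ]
[ 0.524449   -0.01740001  0.092     ]
[ 0.51892337 -0.01023244  0.0945    ]
[ 0.51890883 -0.02456193  0.0945    ]
[ 0.52524244 -0.01740912  0.0945    ]
```

The foot sits within 1 mm of hole 1. I'll lower it gently.

>>> send_rows(
  deltas=[
    [[-0.0007,0,0.001,0,0,0,-1],[0,0,0.001,0,0,0,-1],[0,0,0.001,0,0,0,-1],[0,0,0,0,0,0,-1]],
  ],
)

```text
time_s: 7.42
position: [0.5181, -0.0184, 0.1683]
tool_rot: [[1.0, -0.0, -0.0], [-0.0, -1.0, 0.0], [-0.0, -0.0, -1.0]]
ft_force: [0.1, 0.6, -0.9]
grip_width: 0.019
gripper_force: 59.9
```

>>> send_rows(
  deltas=[
    [[0,0,0.0005,0,0,0,-1],[0,0,0.0005,0,0,0,-1],[0,0,0,0,0,0,-1]],
  ],
)

```text
time_s: 7.8
position: [0.5182, -0.0184, 0.1673]
tool_rot: [[1.0, -0.0, -0.0], [-0.0, -1.0, 0.0], [-0.0, -0.0, -1.0]]
ft_force: [-0.2, -0.3, -0.8]
grip_width: 0.0191
gripper_force: 59.9
```

>>> send_rows(
  deltas=[
    [[0,0,0.0005,0,0,0,-1],[0,0,0.0005,0,0,0,-1],[0,0,0,0,0,0,-1]],
  ],
)

```text
time_s: 8.18
position: [0.5183, -0.0183, 0.1671]
tool_rot: [[1.0, -0.0, 0.001], [-0.0, -1.0, -0.0], [0.001, 0.0, -1.0]]
ft_force: [-1.5, 0.7, 6.8]
grip_width: 0.0192
gripper_force: 61.0
```

Contact at TCP z≈0.167, so the foot is on the plate's surface at hole 1. Now I'll feel about under light pressure.

>>> send_rows(
  deltas=[
    [[0,0.001,0,0,0,0,-1],[0,0.001,0,0,0,0,-1],[0,0.001,0,0,0,0,-1],[0,0,0,0,0,0,-1]],
  ],
)

```text
time_s: 8.68
position: [0.5185, -0.0207, 0.1671]
tool_rot: [[1.0, -0.0, 0.002], [-0.0, -1.0, 0.001], [0.002, -0.001, -1.0]]
ft_force: [-0.6, 4.1, 7.0]
grip_width: 0.0192
gripper_force: 60.9
```

>>> send_rows(
  deltas=[
    [[0,-0.0015,0,0,0,0,-1],[0,-0.0015,0,0,0,0,-1],[0,-0.0015,0,0,0,0,-1],[0,-0.0015,0,0,0,0,-1],[0,0,0,0,0,0,-1]],
  ],
)

```text
time_s: 9.3
position: [0.5188, -0.016, 0.1671]
tool_rot: [[1.0, -0.0, 0.002], [-0.0, -1.0, -0.002], [0.002, 0.002, -1.0]]
ft_force: [-0.8, -2.6, 5.7]
grip_width: 0.0192
gripper_force: 60.7
```

>>> send_rows(
  deltas=[
    [[0.001,0.0015,0,0,0,0,-1],[0,0.0015,0,0,0,0,-1],[-0.002,0,0,0,0,0,-1],[0.001,0,0,0,0,0,-1],[0,0,0,0,0,0,-1]],
  ],
)

```text
time_s: 9.93
position: [0.5184, -0.0181, 0.1671]
tool_rot: [[1.0, -0.0, 0.001], [-0.0, -1.0, 0.0], [0.001, -0.0, -1.0]]
ft_force: [-1.3, 2.2, 8.0]
grip_width: 0.019
gripper_force: 61.0
```

Hole 1 refuses the pin: it stays at z=0.167 with 6 to 8 N everywhere I felt. On to hole 2.

>>> send_rows(
  deltas=[
    [[0,0,-0.006,0,0,0,-1],[0.001,0.013,0,0,0,0,-1],[0.001,0.013,0,0,0,0,-1],[0.001,0.0137,0,0,0,0,-1],[0,0,0.003,0,0,0,-1],[0,0,0.0015,0,0,0,-1],[0,0,0.001,0,0,0,-1],[0,0,0,0,0,0,-1]],
  ],
)

```text
time_s: 10.92
position: [0.5211, -0.0579, 0.1671]
tool_rot: [[1.0, 0.0, 0.0], [0.0, -1.0, -0.0], [-0.0, 0.0, -1.0]]
ft_force: [-1.7, 0.1, 3.2]
grip_width: 0.019
gripper_force: 60.4
```

>>> send_rows(
  deltas=[
    [[0,0,0.0003,0,0,0,-1],[0,0,0.0003,0,0,0,-1],[0,0,0,0,0,0,-1]],
  ],
)

```text
time_s: 11.3
position: [0.5212, -0.0578, 0.1671]
tool_rot: [[1.0, 0.0, 0.001], [0.0, -1.0, -0.0], [0.001, 0.0, -1.0]]
ft_force: [-2.2, 0.9, 8.2]
grip_width: 0.019
gripper_force: 61.2
```

>>> send_rows(
  deltas=[
    [[0,0.001,0,0,0,0,-1],[0,0.001,0,0,0,0,-1],[0,0.001,0,0,0,0,-1],[0,0,0,0,0,0,-1]],
  ],
)

```text
time_s: 11.8
position: [0.5214, -0.0598, 0.1671]
tool_rot: [[1.0, 0.0, 0.001], [0.0, -1.0, 0.002], [0.001, -0.002, -1.0]]
ft_force: [-0.5, 6.2, 8.7]
grip_width: 0.019
gripper_force: 61.3
```

>>> send_rows(
  deltas=[
    [[0,-0.001,0,0,0,0,-1],[0,-0.001,0,0,0,0,-1],[0,-0.001,0,0,0,0,-1],[0,-0.001,0,0,0,0,-1],[0,-0.001,0,0,0,0,-1],[0,-0.001,0,0,0,0,-1],[0,0,0,0,0,0,-1]],
  ],
)

```text
time_s: 12.68
position: [0.5219, -0.0557, 0.1671]
tool_rot: [[1.0, 0.0, 0.003], [0.0, -1.0, -0.002], [0.003, 0.002, -1.0]]
ft_force: [-1.1, -4.1, 5.5]
grip_width: 0.0191
gripper_force: 60.7
```

>>> send_rows(
  deltas=[
    [[-0.0015,0,0,0,0,0,-1],[0,0.001,0,0,0,0,-1],[0,0.001,0,0,0,0,-1],[0,0.001,0,0,0,0,-1],[0,0.001,0,0,0,0,-1],[0,0.001,0,0,0,0,-1],[0,0,0,0,0,0,-1]],
  ],
)

```text
time_s: 13.55
position: [0.5202, -0.0588, 0.1671]
tool_rot: [[1.0, 0.0, 0.002], [0.0, -1.0, 0.002], [0.002, -0.002, -1.0]]
ft_force: [1.2, 5.0, 9.0]
grip_width: 0.0191
gripper_force: 61.3
```

>>> send_rows(
  deltas=[
    [[0.003,0,0,0,0,0,-1],[0,-0.001,0,0,0,0,-1],[0,-0.001,0,0,0,0,-1],[0,-0.001,0,0,0,0,-1],[0,-0.001,0,0,0,0,-1],[-0.0015,0.002,0,0,0,0,-1],[0,0,0,0,0,0,-1]],
  ],
)

```text
time_s: 14.42
position: [0.5217, -0.0575, 0.1671]
tool_rot: [[1.0, -0.0, 0.003], [-0.0, -1.0, 0.001], [0.003, -0.001, -1.0]]
ft_force: [1.3, 2.2, 8.9]
grip_width: 0.019
gripper_force: 61.1
```

Hole 2 refuses as well: z stays at 0.1671 over the whole patch I searched. On to hole 3.

>>> send_rows(
  deltas=[
    [[0,0,-0.006,0,0,0,-1],[0.001,0.013,0,0,0,0,-1],[0.001,0.013,0,0,0,0,-1],[0.001,0.0137,0,0,0,0,-1],[0,0,0,0,0,0,-1],[0,0,0.003,0,0,0,-1],[0,0,0.0015,0,0,0,-1],[0,0,0.001,0,0,0,-1],[0,0,0,0,0,0,-1]],
  ],
)

```text
time_s: 15.55
position: [0.5241, -0.0974, 0.167]
tool_rot: [[1.0, 0.0, 0.0], [0.0, -1.0, 0.0], [0.0, -0.0, -1.0]]
ft_force: [-0.2, 1.8, 2.6]
grip_width: 0.0194
gripper_force: 60.4
```

>>> send_rows(
  deltas=[
    [[0,0,0.0005,0,0,0,-1],[0,0,0.0003,0,0,0,-1],[0,0,0,0,0,0,-1]],
  ],
)

```text
time_s: 15.92
position: [0.5242, -0.0975, 0.1668]
tool_rot: [[1.0, 0.0, 0.001], [0.0, -1.0, -0.0], [0.001, 0.0, -1.0]]
ft_force: [-2.3, 1.1, 9.9]
grip_width: 0.0193
gripper_force: 61.3
```

>>> send_rows(
  deltas=[
    [[-0.0005,0,0,0,0,0,-1],[-0.0005,0,0,0,0,0,-1],[0,0,0,0,0,0,-1]],
  ],
)

```text
time_s: 16.3
position: [0.5238, -0.0975, 0.1669]
tool_rot: [[1.0, -0.0, 0.003], [-0.0, -1.0, -0.0], [0.003, 0.0, -1.0]]
ft_force: [0.7, 1.7, 7.7]
grip_width: 0.0188
gripper_force: 61.0
```

>>> send_rows(
  deltas=[
    [[0,-0.0005,0,0,0,0,-1],[0,-0.0005,0,0,0,0,-1],[0,0,0,0,0,0,-1]],
  ],
)

```text
time_s: 16.68
position: [0.5238, -0.0972, 0.1669]
tool_rot: [[1.0, -0.0, 0.003], [-0.0, -1.0, -0.002], [0.003, 0.002, -1.0]]
ft_force: [-1.3, 0.0, 8.5]
grip_width: 0.0191
gripper_force: 61.0
```

>>> send_rows(
  deltas=[
    [[0,-0.001,0,0,0,0,-1],[0,-0.001,0,0,0,0,-1],[0,0,0,0,0,0,-1]],
  ],
)

```text
time_s: 17.05
position: [0.5239, -0.0958, 0.167]
tool_rot: [[1.0, -0.0, 0.003], [-0.0, -1.0, -0.003], [0.003, 0.003, -1.0]]
ft_force: [-0.4, -3.9, 6.8]
grip_width: 0.019
gripper_force: 60.9
```

>>> send_rows(
  deltas=[
    [[0,0.001,0,0,0,0,-1],[0,0.001,0,0,0,0,-1],[0,0.001,0,0,0,0,-1],[0,0.001,0,0,0,0,-1],[0,0,0,0,0,0,-1]],
  ],
)

```text
time_s: 17.68
position: [0.5238, -0.098, 0.1669]
tool_rot: [[1.0, -0.0, 0.003], [-0.0, -1.0, 0.001], [0.003, -0.001, -1.0]]
ft_force: [0.3, 3.8, 7.9]
grip_width: 0.0189
gripper_force: 61.2
```

```bash
python3 -c "
from h import *
d=np.load('w3.npz')
g=cv2.cvtColor(d['image'],cv2.COLOR_RGB2GRAY);r=d['range_z']
for v in(206,210,214,217,220):print(v,g[v,236:276].tolist());
for v in(206,212,217):print((r[v,240:272]*1000).round().astype(int).tolist())
print(d['K'][0])
from h import wlook
e=wlook('w5')
cv2.imwrite('pics/c5.png',cv2.resize(e['image'][130:240,170:370,::-1],None,fx=4,fy=4,interpolation=cv2.INTER_CUBIC))
"
```

```text
206 [27, 32, 33, 33, 34, 34, 34, 31, 29, 32, 28, 28, 79, 103, 105, 103, 106, 104, 107, 102, 103, 101, 100, 100, 100, 82, 51, 27, 27, 25, 30, 26, 31, 34, 33, 34, 34, 28, 29, 29]
210 [29, 33, 35, 35, 32, 29, 28, 31, 33, 77, 79, 80, 103, 102, 101, 105, 104, 84, 86, 85, 83, 82, 83, 80, 83, 81, 81, 78, 80, 51, 28, 32, 35, 40, 36, 35, 34, 32, 26, 27]
214 [31, 32, 25, 26, 30, 32, 31, 33, 55, 78, 78, 80, 82, 84, 82, 81, 83, 84, 86, 82, 83, 81, 80, 81, 80, 81, 79, 80, 77, 77, 39, 31, 34, 33, 32, 33, 33, 34, 31, 30]
217 [29, 30, 29, 32, 29, 30, 30, 34, 66, 90, 104, 103, 104, 103, 102, 102, 96, 102, 85, 105, 103, 82, 84, 84, 82, 84, 83, 84, 84, 82, 38, 29, 30, 30, 35, 36, 36, 30, 28, 29]
220 [31, 32, 32, 35, 33, 57, 83, 84, 104, 121, 119, 119, 115, 118, 116, 116, 117, 114, 116, 118, 117, 117, 118, 117, 119, 118, 118, 118, 121, 120, 108, 81, 82, 54, 28, 31, 34, 30, 29, 26]
[330, 330, 330, 331, 330, 331, 331, 332, 202, 199, 198, 196, 196, 195, 195, 196, 195, 196, 197, 196, 197, 199, 203, 330, 331, 330, 330, 331, 331, 331, 329, 331]
[332, 332, 333, 333, 333, 195, 193, 188, 188, 187, 184, 184, 184, 183, 183, 182, 184, 183, 183, 183, 184, 187, 187, 190, 193, 196, 333, 333, 334, 333, 332, 333]
[334, 335, 334, 335, 189, 164, 163, 163, 162, 161, 162, 162, 160, 160, 161, 160, 160, 159, 159, 162, 161, 162, 163, 162, 163, 162, 192, 333, 335, 333, 334, 334]
[273.32895203   0.         255.44343181]
17.675 [ 0.5238344  -0.09801152  0.1669294 ]
```

View pics/c5.png

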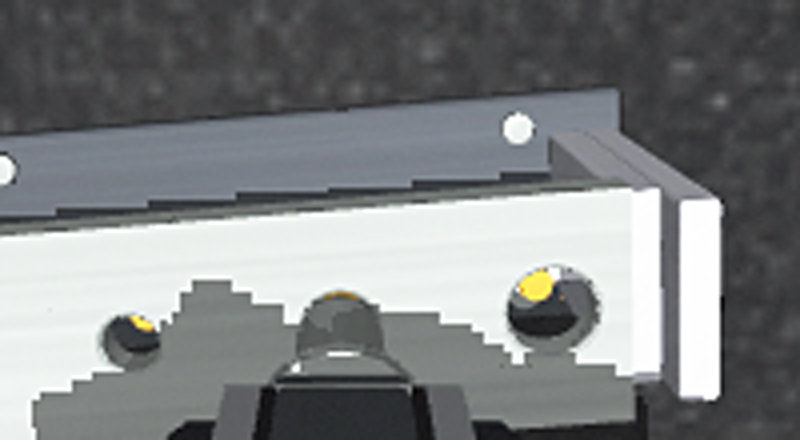

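The crop shows hole 2 at (131,341) and hole 4 at (554,308). An orange sliver at (340,294) shows ahead of the foot, which means part of hole 3 is still open on the +x side.

```bash
python3 -c "
from h import *
from scipy.optimize import least_squares
def cloud(n,tcp):
  d=np.load(n+'.npz');R=cv2.Rodrigues(d['rvec'])[0];v,u=np.mgrid[:384,:512];z=d['range_z']
  P=(np.stack([(u-d['K'][0,2])*z/d['K'][0,0],(v-d['K'][1,2])*z/d['K'][1,1],z],-1)-d['tvec'])@R
  P=P.reshape(-1,3)-tcp
  m=(z.ravel()>0)&(np.hypot(P[:,0],P[:,1])<.011)&(P[:,2]>-.074)&(P[:,2]<-.040);return P[m]
for n,t in(('w3',[.46,-.07,.1967]),('w4',[.5188,-.0186,.1714]),('w5',[.5238,-.098,.1669]),('w2',[.4768,.1845,.1964])):
  P=cloud(n,np.array(t))
  s=least_squares(lambda p:np.hypot(P[:,0]-p[0],P[:,1]-p[1])-p[2],[0,0,.0065],loss='soft_l1',f_scale=.0005)
  print(n,len(P),s.x*1000,np.median(abs(s.fun))*1e3)
d=np.load('w5.npz')
f=lambda x,y,z:world(d,170+(x+.5)/4-.5,130+(y+.5)/4-.5,z)
h2,h4=f(131,341,.09),f(554,308,.09);print(h2,h4,h2+(h4-h2)/2,'front',f(340,290,.09))
"
```

```text
w3 217 [-0.97013994  1.09448822  7.94826978] 0.12822176568363408
w4 216 [-0.84807732  0.96916061  7.92313331] 0.11578894696938563
w5 212 [-1.08967832  1.25955711  7.99342887] 0.11643097574926854
w2 216 [-0.82482287  0.93597767  7.86085311] 0.10966722155873829
[ 0.52094689 -0.05708095  0.09      ] [ 0.52751368 -0.13684646  0.09      ] [ 0.52423028 -0.0969637   0.09      ] front [ 0.53105524 -0.09668197  0.09      ]
```

The range fit gives a 16 mm shank with its axis offset (-1, +1) mm from the TCP. I'll centre it on hole 3 and feel there before going on.

>>> send_rows(
  deltas=[
    [[0.001,0,0,0,0,0,-1],[0.001,0,0,0,0,0,-1],[0,0,0,0,0,0,-1]],
  ],
)

```text
time_s: 18.1
position: [0.5247, -0.098, 0.1668]
tool_rot: [[1.0, 0.0, -0.001], [0.0, -1.0, 0.001], [-0.001, -0.001, -1.0]]
ft_force: [-5.4, 4.1, 11.3]
grip_width: 0.019
gripper_force: 61.6
```

>>> send_rows(
  deltas=[
    [[0,-0.001,0,0,0,0,-1],[0,-0.001,0,0,0,0,-1],[0,0,0,0,0,0,-1],[0,0.001,0,0,0,0,-1],[0.0005,0,0.0003,0,0,0,-1],[0,0,0,0,0,0,-1]],
  ],
)

```text
time_s: 18.85
position: [0.5249, -0.0976, 0.1667]
tool_rot: [[1.0, 0.0, -0.001], [0.0, -1.0, -0.0], [-0.001, 0.0, -1.0]]
ft_force: [-6.2, 1.1, 13.5]
grip_width: 0.0189
gripper_force: 61.9
```

Hole 3 refuses the pin too, as a 16 mm shank should. On to hole 4.

>>> send_rows(
  deltas=[
    [[0,0,-0.007,0,0,0,-1],[0.001,0.013,0,0,0,0,-1],[0.001,0.013,0,0,0,0,-1],[0.001,0.0137,0,0,0,0,-1],[0,0,0,0,0,0,-1],[0,0,0,0,0,0,-1]],
  ],
)

```text
time_s: 19.6
position: [0.5286, -0.1375, 0.1725]
tool_rot: [[1.0, -0.0, -0.0], [-0.0, -1.0, 0.0], [-0.0, -0.0, -1.0]]
ft_force: [0.4, -0.0, -0.9]
grip_width: 0.019
gripper_force: 59.8
```

Target is (0.5282, -0.1378), so I correct by (-0.4, -0.3) mm and lower.

>>> send_rows(
  deltas=[
    [[-0.0004,0.0003,0.003,0,0,0,-1],[0,0,0.002,0,0,0,-1],[0,0,0.001,0,0,0,-1],[0,0,0.0005,0,0,0,-1],[0,0,0,0,0,0,-1]],
  ],
)

```text
time_s: 20.23
position: [0.5282, -0.1377, 0.1661]
tool_rot: [[1.0, -0.0, -0.0], [-0.0, -1.0, 0.0], [-0.0, -0.0, -1.0]]
ft_force: [0.1, -0.5, -0.5]
grip_width: 0.0194
gripper_force: 59.8
```

>>> send_rows(
  deltas=[
    [[0,0,0.0005,0,0,0,-1],[0,0,0.0005,0,0,0,-1],[0,0,0.0005,0,0,0,-1],[0,0,0.0005,0,0,0,-1],[0,0,0,0,0,0,-1]],
  ],
)

```text
time_s: 20.85
position: [0.5282, -0.1377, 0.1641]
tool_rot: [[1.0, -0.0, -0.0], [-0.0, -1.0, 0.0], [-0.0, -0.0, -1.0]]
ft_force: [-0.2, 1.1, -0.8]
grip_width: 0.019
gripper_force: 59.8
```

It's 3 mm in with no resistance, so hole 4 fits. Continuing down.

>>> send_rows(
  deltas=[
    [[0,0,0.002,0,0,0,-1],[0,0,0.002,0,0,0,-1],[0,0,0.002,0,0,0,-1],[0,0,0.002,0,0,0,-1],[0,0,0.002,0,0,0,-1],[0,0,0,0,0,0,-1]],
  ],
)

```text
time_s: 21.6
position: [0.5282, -0.1377, 0.154]
tool_rot: [[1.0, -0.0, -0.0], [-0.0, -1.0, 0.0], [-0.0, -0.0, -1.0]]
ft_force: [-0.4, -1.0, -0.7]
grip_width: 0.0189
gripper_force: 59.8
```

>>> send_rows(
  deltas=[
    [[0,0,0.002,0,0,0,-1],[0,0,0.002,0,0,0,-1],[0,0,0.002,0,0,0,-1],[0,0,0.002,0,0,0,-1],[0,0,0.002,0,0,0,-1],[0,0,0,0,0,0,-1]],
  ],
)

```text
time_s: 22.35
position: [0.5282, -0.1378, 0.144]
tool_rot: [[1.0, -0.0, -0.0], [-0.0, -1.0, 0.0], [-0.0, -0.0, -1.0]]
ft_force: [-0.3, 0.4, 0.9]
grip_width: 0.0192
gripper_force: 60.2
```

>>> send_rows(
  deltas=[
    [[0,0,0.002,0,0,0,-1],[0,0,0.002,0,0,0,-1],[0,0,0.002,0,0,0,-1],[0,0,0.002,0,0,0,-1],[0,0,0.002,0,0,0,-1],[0,0,0,0,0,0,-1]],
  ],
)

```text
time_s: 23.1
position: [0.5282, -0.1378, 0.1338]
tool_rot: [[1.0, -0.0, -0.0], [-0.0, -1.0, 0.0], [-0.0, -0.0, -1.0]]
ft_force: [-0.1, -0.8, -0.0]
grip_width: 0.0191
gripper_force: 60.1
```

>>> send_rows(
  deltas=[
    [[0,0,0.002,0,0,0,-1],[0,0,0.002,0,0,0,-1],[0,0,0.001,0,0,0,-1],[0,0,0.001,0,0,0,-1],[0,0,0.0005,0,0,0,-1],[0,0,0.0005,0,0,0,-1],[0,0,0,0,0,0,-1]],
  ],
)

```text
time_s: 23.98
position: [0.5282, -0.1378, 0.1272]
tool_rot: [[1.0, -0.0, 0.0], [-0.0, -1.0, -0.0], [0.0, 0.0, -1.0]]
ft_force: [-1.4, 0.2, 3.9]
grip_width: 0.0191
gripper_force: 60.7
```

>>> send_rows(
  deltas=[
    [[0,0,0.0005,0,0,0,-1],[0,0,0.0005,0,0,0,-1],[0,0,0,0,0,0,-1]],
  ],
)

```text
time_s: 24.35
position: [0.5283, -0.1378, 0.1271]
tool_rot: [[1.0, -0.0, 0.001], [-0.0, -1.0, -0.0], [0.001, 0.0, -1.0]]
ft_force: [-3.4, 1.3, 11.6]
grip_width: 0.0191
gripper_force: 61.8
```

The collar is seated: z 0.1271, exactly 40 mm below contact height. Releasing slowly and retreating.

>>> send_rows(
  deltas=[
    [[0,0,-0.0007,0,0,0,-1],[0,0,0,0,0,0,-0.5],[0,0,0,0,0,0,-0.2],[0,0,0,0,0,0,0],[0,0,0,0,0,0,0],[0,0,0,0,0,0,0],[0,0,-0.01,0,0,0,0],[0,0,-0.03,0,0,0,0],[0,0,-0.04,0,0,0,0],[-0.04,0,-0.03,0,0,0,0],[-0.04,0,0,0,0,0,0],[0,0,0,0,0,0,0]],
  ],
)

```text
time_s: 25.85
position: [0.4466, -0.1375, 0.2381]
tool_rot: [[1.0, -0.001, 0.001], [-0.001, -1.0, -0.001], [0.001, 0.001, -1.0]]
ft_force: [-0.3, -0.3, 1.0]
grip_width: 0.0427
gripper_force: 0.0
```

```bash
python3 -c "
from h import *
d=wlook('w6')
R=cv2.Rodrigues(d['rvec'])[0];v,u=np.mgrid[:384,:512];z=d['range_z']
P=(np.stack([(u-d['K'][0,2])*z/d['K'][0,0],(v-d['K'][1,2])*z/d['K'][1,1],z],-1)-d['tvec'])@R
m=(abs(P[...,0]-.527)<.008)&(abs(P[...,1]+.137)<.008)&(P[...,2]>.12);print('knob top z (want .131)',np.median(P[m][:,2]),m.sum())
"
```

```text
25.85 [ 0.44663683 -0.13749151  0.23810299]
knob top z (want .131) 0.1315419857175969 420
```

View pics/w6.png

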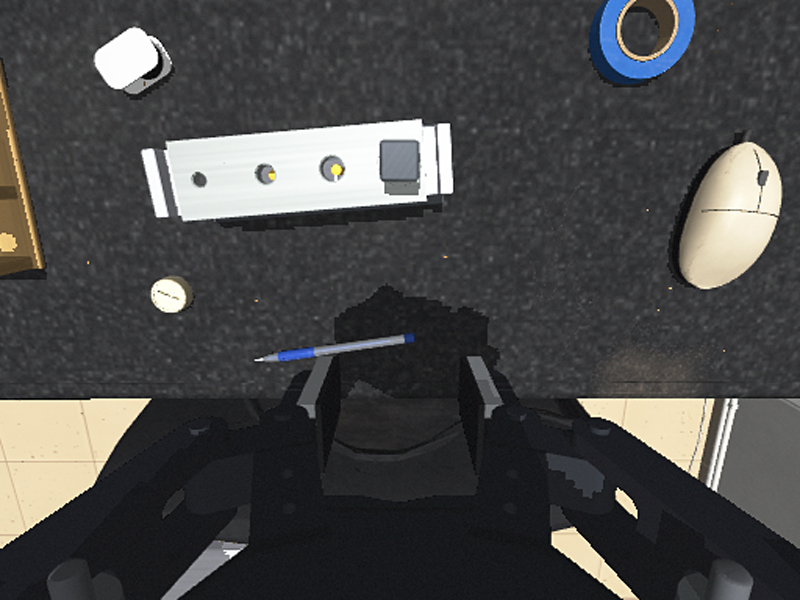

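The pin stands upright in hole 4, with its knob at (400,160) and its top at 0.1315 m against 0.131 expected. The gripper is clear, so I'll hand in.

```bash
python3 -c "
from rig import env
print(env.close_job())"
```

```text
the job is handed in; nothing more can be done
None
```

The unmarked pin is the 16 mm one: holes 1, 2 and 3 refused it in turn, and it went through hole 4 (17 mm), where I left it standing with its collar flush, and handed the job in at about 26 s.

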